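Mount the reflector spool and hold the long cell in the light path

ROBOT

A 6-joint arm with a two-finger parallel gripper is mounted at the origin on the work surface. World frame = base frame: x ahead of the robot, y to its left, z up, the work surface at z = 0. Lengths are in mm, angles in rad, forces in N, time in s.
With the tool pointing down it reaches from about 275 to 1000 mm from the base axis. Payload 8.4 kg.
Tool frame: the origin (TCP) lies at the very end of the fingers, on their centre line; the grasp point (between the pads) lies 19 mm behind it; z points along the fingers, y is the direction in which the jaws open and shut (so a half turn about z gives the same grasp; the last joint's range is limited). The gripper opens to 85 mm and grips with 20 to 120 N. Pads are 22 mm wide; open, the fingers measure 114 mm over their backs; the gripper's body (76 mm by 85 mm) begins 54 mm behind the grasp point. The pads swing forward as they close: fully open they stand 13 mm farther back than shut.
Start: joints at [1.184, 0.353, 1.633, -0, 1.155, -0.002], TCP at [234.607, 579.299, 231.281] pointing down, gripper open.
Joint ranges: [-2.63, 2.63], [-0.92, 2.1], [0.06, 2.66], [-1.3, 4.44], [0, 2.69], [-3.02, 3.02]. Speed limits (rad/s): [2.22, 2.22, 2.79, 3.14, 3.14, 3.14].

INTERFACE

Orientations are given as [roll, pitch, yaw] about the fixed x, y, z axes, in that order (R = Rz(yaw) Ry(pitch) Rx(roll)).
In Python, from rig import r gives the robot as it stands.
- The arm moves only by the tool move_arm, never from a script. Its argument "increments" is a list of rows, each an object of numbers: "tx", "ty", "tz": the shift along the tool's x, y, z in cm; "rx", "ry", "rz": the turn, a rotation vector about the tool's x, y, z in degrees; "gripper": the gripper's target within -1 to 1 (fully open at 1, half-way at 0, shut at -1). A call has 1 to 12 rows; each row shifts and turns the commanded pose from where the row before left it, along the tool's axes as they then stand; what a row does not reach is not made up. A row lasts 1/10 s, in which the tool goes at most 50 mm and 8.59 degrees, less where a joint would pass 70% of its speed; a pose out of reach is approached as far as the arm can. A call is refused whole if a number of a shift passes 5 or a number of a turn 8.59, either way. A call with a gripper value outside its range is refused whole. The fingers move at their own pace and stop on an object; "squeeze" is the grip in N (left out, the last holds). Time passes only in rows, so rows that do not move let the fingers close. It gives the time, the measured TCP pose, the force and the opening at its end, in the units of the state.
- r.sense(): the state, without advancing time (a new reading comes with each control period).
- r.grab_frame(name): name is "scene" or "top" or "wrist"; returns (picture, depth): 400x640x3 uint8, red, green, blue; 400x640 float32, mm along the optical axis (not along the pixel's ray), 0 where there is no reading.
- r.camera_model(name): a dict with "fx", "fy", "cx", "cy" (pixels), "R" (3x3) and "t" (3): a world point X has camera coordinates R X + t; the wrist camera has in their place "hand_eye" (4x4, takes a point from camera to tool coordinates, whose origin is the TCP and whose axes are the flange's). Camera axes: x right, y down, z forward; pixel columns grow to the right and rows downward; lengths in mm; the calibration is good to about 2 mm. A picture is of the moment at which its call begins: read the wrist's pose just before it. camera_model takes no time and is no camera call.
- r.sign_off(): hands the job in, once; it reports no verdict.
Trained networks look in the newest picture that a camera, given by its name, has taken for a name from the list of things; names that differ only in an ending like _2 or _b are one class to them, and where a whole thing is asked for, a point or a joint stands for the part that bears it (a point fixed in the world has none). Each returns a list of dicts, best first, with "confidence" (0 to 1); they miss things now and then, are a little off and sometimes report something else, mostly with a low value. They report only what shows in the picture. A call takes as long as a camera call. They do not tell look-alikes from the thing itself.
- r.cut_out(query, camera): "mask" (400x640 bool, what is visible of it) and "bbox" ([left, top, right, bottom] in pixels, round what is visible of it).
- r.place_of(query, camera): "location" ([row, column] in pixels: a listed point, or the origin of a listed thing).
The state is a dict: "clock": time; "qpos": joint angles; "qvel": joint speeds; "joint_efforts": joint torques, N m; "eef_pos": TCP position; "tcp_rot": TCP orientation; "contact_force": force on the tool from outside, world axes, zero at the start; "wrist_torque": the same for the moment, N m; "opening": opening from 0.0 (shut) to 1.0 (fully open).
Only numpy, scipy, OpenCV 4.12 (cv2) and the standard library are available. Lean on these libraries where they do the work, as an engineer would, in place of code of your own. Each camera call takes 0.05 s, during which the arm holds its last target. There are 200 camera calls.

TASK

Get the light bench ready for a reading: slip the reflector spool down over the upright spindle until it sits fully home on its post and let go of it, then pick up the long glass cell by its two frosted side faces only, never touching its clear end windows. Hold it upright about midway between lamp and spool, clear of everything, so that the blue beam passes squarely through the middle of both windows, and finish while still holding it there; leave everything else where it lies.

Things in the scene. Friction and masses are not known exactly. Their poses are not given: they have to be found in the camera images.
- light_mid (a point): Middle of the blue light beam, 100 mm above the table, on the light bench: an aluminium rail 50 mm wide, 380 mm long and 20 mm high, fixed to the table. Its y axis runs along the rail and the beam, from the black lamp head (60 mm wide, 90 mm long, top 135 mm above the table, lens end at y = -112 mm from here) to the spindle axis (y = +120 mm from here); z is up. The beam is 4 mm thick and level. The bench's place and yaw vary; the rail lies roughly across the robot's front.
- spindle_seat (a point): Top face of the round post (diameter 36 mm, 78 mm above the table) at the spool end of the light bench, on the spindle's axis. The steel spindle rises 50 mm above this point: diameter 15 mm, the top 10 mm tapering to 6 mm. The spool sits on this face.
- spool: Reflector spool itself, loose, bare metal, 120 g or so; its origin is the centre of its underside, z is its axis. See spool_center for sizes.
- spool_center (a point): Centre (half-way up, on the axis) of the reflector spool: 44 mm high, two aluminium flanges of diameter 46 mm and 8 mm thick at the ends, polished steel barrel of diameter 28 mm between, through bore of diameter 18 mm along z. It stands upright on the table at the robot's left.
- long_cell: The long glass cell itself, loose, about 60 g; its origin is the centre of its underside, axes as in long_cell_center.
- long_cell_center (a point): Centre (half-way up) of the long glass cell, an empty open-topped cuvette 50 mm high: 40 mm long from window to window (its x axis, the way light goes through) and 22 mm wide across the two whitish frosted side faces (its y axis). The frosted faces are 36 mm long. z is up. It stands upright on a 3 mm black rubber mat at the robot's right, beside a shorter cell; which of them stands left varies.
- long_cell_window_a: Clear window at the -x end of the long cell: 16 mm wide, 50 mm high, 3 mm thick, stands 2 mm proud of the frosted side plates. Origin at its centre. Must not be touched by the robot.
- long_cell_window_b: The same clear window at the +x end of the long cell. Must not be touched by the robot.
- bench: The whole light bench, fixed: rail, lamp head, post and spindle. Origin on the table under light_mid, y along the rail towards the spindle.
- short_cell_center (a point): Bystander: centre of the short cell, same make, 50 mm high and 22 mm wide but only 22 mm long, on the rubber mat (80 x 220 x 3 mm).
- tape_roll_center (a point): Bystander: centre of a flat roll of marker dots, diameter 56 mm, 18 mm high.
- hub_center (a point): Bystander: centre of a grey hub, 30 x 95 x 13 mm.
- driver_grip (a point): Bystander: handle of a screwdriver 160 mm long lying on the table.
- post_center (a point): Bystander: centre of a steel post, diameter 25 mm, 81 mm high, beyond the bench.
- lens_center (a point): Bystander: centre of a lens in a black mount 60 mm high, beyond the bench.
- scanner_center (a point): Bystander: centre of a black hand-held scanner, 85 x 200 x 60 mm, at the far left.
There are look-alikes about, which are no part of the job. What is shaped like the long_cell but orange is not meant.

How it is judged:
By the outcome, as a careful person would: the job done as asked, in the order asked, and still so for the second after the job is handed in, while the arm keeps its last pose, push and grip.
It also fails if it takes over 51 s, if anything falls off the work surface, if the arm or the gripper's body presses on something with over 40 N, if the wrist force passes 120 N, or if a joint passes its speed limit or range.

## Working session

There is one attempt and no reset: what is moved stays moved. The work goes in short steps, Python scripts to look and compute and a tool call to move; the robot and the scene stay as the last step left them, time stands still between calls to the robot, and variables do not carry over. Pictures are saved under pics/ and viewed, about 8 in all and at most 12, crops included, and the job is handed in when it is done.

Besides the shell and the picture viewer there is one more tool, called after "Request:" as name([rows], argument=value, ...), one row to a line, values as JSON. move_arm: Moves the arm, as the interface text tells. Its arguments: {"type":"object","properties":{"increments":{"type":"array","items":{"type":"object","properties":{"tx":{"type":"number"},"ty":{"type":"number"},"tz":{"type":"number"},"rx":{"type":"number"},"ry":{"type":"number"},"rz":{"type":"number"},"gripper":{"type":"number"}}}},"squeeze":{"type":"number"}},"required":["increments"]}

```bash
mkdir -p pics; ls; cat > h.py <<'E'
import numpy as np, cv2
from scipy.spatial.transform import Rotation as Ro
from rig import r
def grab(n):
    s=r.sense(); im,d=r.grab_frame(n); return s,im,d,r.camera_model(n)
def save(im,f): cv2.imwrite('pics/'+f,np.ascontiguousarray(im[...,::-1]))
def pose(s):
    T=np.eye(4); T[:3,:3]=Ro.from_euler('xyz',s['tcp_rot']).as_matrix(); T[:3,3]=s['eef_pos']; return T
def c2w(c,s=None):
    T=np.eye(4)
    if 'hand_eye' in c: return pose(s)@np.array(c['hand_eye'])
    R=np.array(c['R']);T[:3,:3]=R.T;T[:3,3]=-R.T@np.array(c['t']);return T
def pts(d,c,s=None):
    v,u=np.mgrid[:d.shape[0],:d.shape[1]]
    P=np.stack([(u-c['cx'])/c['fx']*d,(v-c['cy'])/c['fy']*d,d],-1)
    T=c2w(c,s); W=P@T[:3,:3].T+T[:3,3]; W[d<=0]=np.nan; return W
def ray_z(u,v,z,c,s=None):
    T=c2w(c,s); D=T[:3,:3]@np.array([(u-c['cx'])/c['fx'],(v-c['cy'])/c['fy'],1]); o=T[:3,3]
    return o+D*(z-o[2])/D[2]
def proj(X,c,s=None):
    T=np.linalg.inv(c2w(c,s)); p=T[:3,:3]@np.array(X)+T[:3,3]; return c['fx']*p[0]/p[2]+c['cx'],c['fy']*p[1]/p[2]+c['cy']
E
python3 - <<'E'
from h import *
s=r.sense(); print(s['clock'],s['eef_pos'],s['tcp_rot'],s['opening'])
for n in ['top','scene']:
    _,im,d,c=grab(n); save(im,n+'0.png'); np.savez(n+'0.npz',im=im,d=d)
    print(n,c['fx'],c['fy'],np.round(c2w(c),2).tolist())
    Z={'light_mid':100,'spindle_seat':78,'spool_center':22,'long_cell_center':28,'short_cell_center':28}
    for q in Z:
        for x in r.place_of(q,n)[:3]:
            v,u=x['location']; print(q,round(x['confidence'],2),[round(u),round(v)],np.round(ray_z(u,v,Z[q],c),1))
print(r.camera_model('wrist'), r.sense()['clock'])
E
```

```text
pics
0.0 [234.41665725 578.82379656 230.51884991] [-3.14010033e+00 -2.10144245e-06  2.75680039e+00] 0.9994102151993014
top 419.07922073066754 419.07922073066754 [[0.02, -1.0, 0.09, 468.58], [-1.0, -0.02, -0.0, 19.07], [0.0, -0.09, -1.0, 1126.92], [0.0, 0.0, 0.0, 1.0]]
light_mid 0.7 [316, 178] [618.   49.4 100. ]
light_mid 0.39 [309, 265] [405.   61.3 100. ]
spindle_seat 0.8 [270, 180] [614.1 165.5  78. ]
spool_center 0.66 [245, 251] [434.  234.1  22. ]
long_cell_center 0.62 [398, 289] [ 344.3 -165.7   28. ]
long_cell_center 0.58 [422, 204] [ 564.8 -228.4   28. ]
long_cell_center 0.58 [316, 180] [624.2  50.4  28. ]
short_cell_center 0.46 [430, 248] [ 449.5 -248.2   28. ]
short_cell_center 0.18 [316, 182] [619.9  52.1  28. ]
scene 364.65456000606105 364.65456000606105 [[-0.44, 0.62, -0.65, 1122.67], [0.9, 0.29, -0.33, 296.52], [-0.01, -0.73, -0.68, 692.69], [0.0, 0.0, 0.0, 1.0]]
spool_center 0.81 [418, 214] [434.8 233.1  22. ]
spool_center 0.35 [359, 192] [419.9  65.4  22. ]
long_cell_center 0.75 [297, 153] [ 341.3 -168.9   28. ]
long_cell_center 0.66 [288, 178] [ 456.4 -134.2   28. ]
long_cell_center 0.57 [236, 197] [ 585.5 -223.3   28. ]
short_cell_center 0.61 [254, 166] [ 454.4 -249.8   28. ]
{'fx': 309.15051144860644, 'fy': 309.15051144860644, 'cx': 313.2288381876358, 'cy': 203.60312691809813, 'hand_eye': array([[-1.41507139e-03, -9.53384402e-01, -3.01755165e-01,
         7.66545177e+01],
       [ 9.99998999e-01, -1.34769082e-03, -4.31484149e-04,
         5.37031871e-01],
       [ 4.69759285e-06, -3.01755473e-01,  9.53385355e-01,
        -1.43240648e+02],
       [ 0.00000000e+00,  0.00000000e+00,  0.00000000e+00,
         1.00000000e+00]])} 0.6
```

```bash
python3 - <<'E'
from h import *
a=np.load('top0.npz')['im'][130:330,190:470]
save(cv2.resize(a,None,fx=2.8,fy=2.8,interpolation=cv2.INTER_CUBIC),'t1.png')
a=np.load('scene0.npz')['im'][100:300,200:460]
save(cv2.resize(a,None,fx=3,fy=3,interpolation=cv2.INTER_CUBIC),'s1.png')
E
```

```text
(no output)
```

View pics/t1.png

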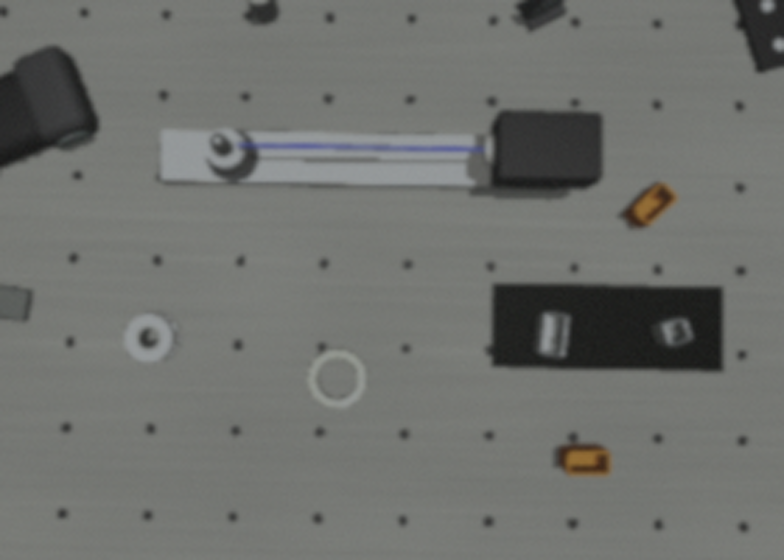

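View pics/s1.png

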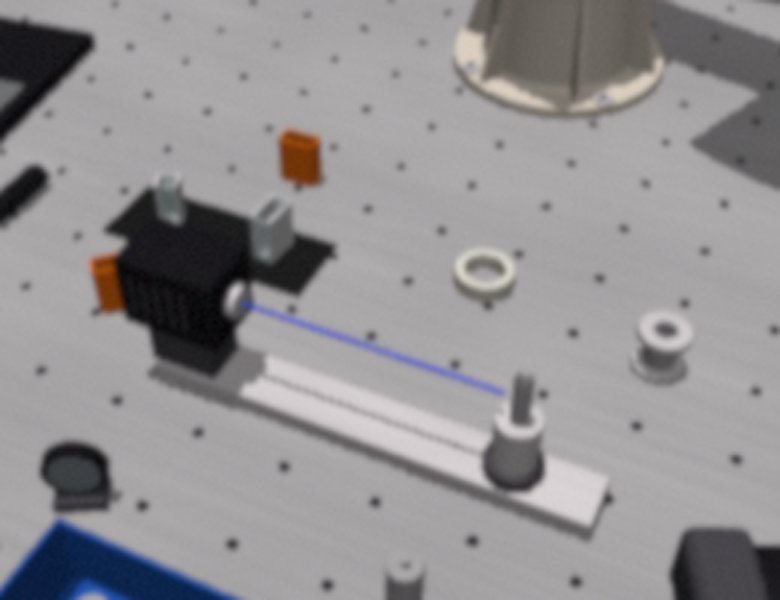

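The spool stands at t1 (148,338). The long cell is the left one on the mat at (553,334), with its long axis roughly along world x. The short cell is to its right, and the orange ones are decoys. The post and spindle are at (230,148) and the lamp is at the right. Next I move the wrist camera over the spool.

```bash
cat >> h.py <<'E'
import json
def plan(xyz,yaw,n,grip=None):
    "rows to a tool-down pose: turn and shift spread over n rows"
    s=r.sense(); T=pose(s); Rt=Ro.from_euler('xyz',[np.pi,0,yaw])
    rv=(Ro.from_matrix(T[:3,:3]).inv()*Rt).as_rotvec()/n; R=Ro.from_matrix(T[:3,:3]); d=(np.array(xyz)-T[:3,3])/n
    for i in range(n):
        t=R.inv().apply(d)/10; a=np.degrees(rv)
        row=dict(zip(['tx','ty','tz','rx','ry','rz'],np.round([*t,*a],2).tolist()))
        if grip is not None: row['gripper']=grip
        print(json.dumps({k:v for k,v in row.items() if v or k=='gripper'}),end=',')
        R=R*Ro.from_rotvec(rv)
    print()
E
python3 -c "
from h import *
plan([434,234,150],np.pi,12,1)"
```

```text
{"tx": -2.62, "ty": -2.04, "tz": 0.68, "rz": -1.84, "gripper": 1},{"tx": -2.55, "ty": -2.13, "tz": 0.68, "rz": -1.84, "gripper": 1},{"tx": -2.48, "ty": -2.21, "tz": 0.68, "rz": -1.84, "gripper": 1},{"tx": -2.41, "ty": -2.29, "tz": 0.68, "rz": -1.84, "gripper": 1},{"tx": -2.34, "ty": -2.36, "tz": 0.68, "rz": -1.84, "gripper": 1},{"tx": -2.26, "ty": -2.44, "tz": 0.68, "rz": -1.84, "gripper": 1},{"tx": -2.18, "ty": -2.51, "tz": 0.68, "rz": -1.84, "gripper": 1},{"tx": -2.1, "ty": -2.58, "tz": 0.68, "rz": -1.84, "gripper": 1},{"tx": -2.02, "ty": -2.64, "tz": 0.68, "rz": -1.84, "gripper": 1},{"tx": -1.93, "ty": -2.7, "tz": 0.68, "rz": -1.84, "gripper": 1},{"tx": -1.84, "ty": -2.77, "tz": 0.68, "rz": -1.84, "gripper": 1},{"tx": -1.75, "ty": -2.82, "tz": 0.68, "rz": -1.84, "gripper": 1},
```

Request:
move_arm([
  {"tx": -2.62,"ty": -2.04,"tz": 0.68,"rz": -1.84,"gripper": 1},
  {"tx": -2.55,"ty": -2.13,"tz": 0.68,"rz": -1.84,"gripper": 1},
  {"tx": -2.48,"ty": -2.21,"tz": 0.68,"rz": -1.84,"gripper": 1},
  {"tx": -2.41,"ty": -2.29,"tz": 0.68,"rz": -1.84,"gripper": 1},
  {"tx": -2.34,"ty": -2.36,"tz": 0.68,"rz": -1.84,"gripper": 1},
  {"tx": -2.26,"ty": -2.44,"tz": 0.68,"rz": -1.84,"gripper": 1},
  {"tx": -2.18,"ty": -2.51,"tz": 0.68,"rz": -1.84,"gripper": 1},
  {"tx": -2.1,"ty": -2.58,"tz": 0.68,"rz": -1.84,"gripper": 1},
  {"tx": -2.02,"ty": -2.64,"tz": 0.68,"rz": -1.84,"gripper": 1},
  {"tx": -1.93,"ty": -2.7,"tz": 0.68,"rz": -1.84,"gripper": 1},
  {"tx": -1.84,"ty": -2.77,"tz": 0.68,"rz": -1.84,"gripper": 1},
  {"tx": -1.75,"ty": -2.82,"tz": 0.68,"rz": -1.84,"gripper": 1},
])

```text
invalid input
```

```bash
python3 - <<'E'
from h import *
s,im,d,c=grab('wrist'); print(s['clock'],s['eef_pos'],s['tcp_rot'])
W=pts(d,c,s)
save(im,'w1.png')
m=(W[...,2]>38)&(W[...,2]<60)&(np.hypot(W[...,0]-434,W[...,1]-234)<40)
P=W[m]; print(m.sum(),np.nanmedian(P[:,2]))
for x in r.cut_out('spool','wrist')[:2]: print(x['confidence'],x['bbox'])
for x in r.place_of('spool_center','wrist')[:2]: print(x['confidence'],x['location'],ray_z(x['location'][1],x['location'][0],22,c,s))
(cx,cy),rad=cv2.minEnclosingCircle(P[:,:2].astype(np.float32)); print(cx,cy,rad)
E
```

```text
0.6 [234.58271821 579.30485175 231.28716104] [ 3.14158740e+00 -5.07479115e-06  2.75677610e+00]
354 44.31972633386516
0.84 [125.0, 382.0, 154.1, 398.3]
0.76 [385.8, 150.7] [437.36074641 239.33209054  22.        ]
431.7519226074219 238.44088745117188 21.050443649291992
```

View pics/w1.png

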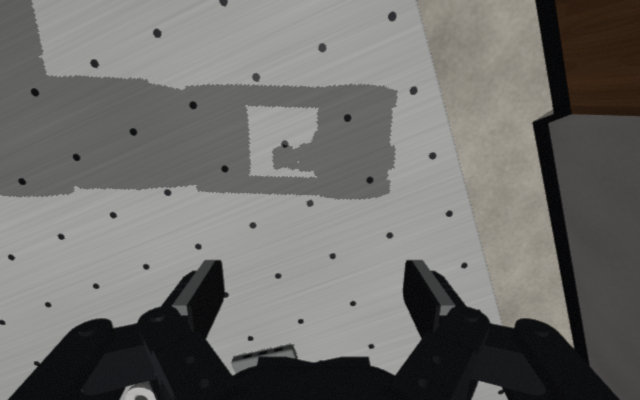

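The wrist view is still from the start pose, because the move was refused. It shows the open fingers at about (200,310) and (430,310). I'll try again with rounder numbers.

Request:
move_arm([
  {"tx": -2.6,"ty": -2.0,"tz": 0.7,"rx": 0,"ry": 0,"rz": -1.8,"gripper": 1},
], squeeze=40)

```text
clock: 0.85
eef_pos: [250.5, 553.6, 225.1]
tcp_rot: [3.138, -0.001, 2.791]
contact_force: [1.7, -0.7, 0.0]
opening: 1.0
```

```bash
sed -i "s/,2).tolist()/,1).tolist()/" h.py; python3 -c "
from h import *
plan([434,234,150],np.pi,11,1)"
```

```text
{"tx": -2.6, "ty": -2.2, "tz": 0.7, "rz": -1.8, "gripper": 1},{"tx": -2.5, "ty": -2.2, "tz": 0.7, "rz": -1.8, "gripper": 1},{"tx": -2.4, "ty": -2.3, "tz": 0.7, "rz": -1.8, "gripper": 1},{"tx": -2.3, "ty": -2.4, "tz": 0.7, "rz": -1.8, "gripper": 1},{"tx": -2.3, "ty": -2.5, "tz": 0.7, "rz": -1.8, "gripper": 1},{"tx": -2.2, "ty": -2.5, "tz": 0.7, "rz": -1.8, "gripper": 1},{"tx": -2.1, "ty": -2.6, "tz": 0.7, "rz": -1.8, "gripper": 1},{"tx": -2.0, "ty": -2.7, "tz": 0.7, "rz": -1.8, "gripper": 1},{"tx": -1.9, "ty": -2.7, "tz": 0.7, "rz": -1.8, "gripper": 1},{"tx": -1.9, "ty": -2.8, "tz": 0.7, "rz": -1.8, "gripper": 1},{"tx": -1.8, "ty": -2.9, "tz": 0.7, "rz": -1.8, "gripper": 1},
```

Request:
move_arm([
  {"tx": -2.6,"ty": -2.2,"tz": 0.7,"rz": -1.8,"gripper": 1},
  {"tx": -2.5,"ty": -2.2,"tz": 0.7,"rz": -1.8,"gripper": 1},
  {"tx": -2.4,"ty": -2.3,"tz": 0.7,"rz": -1.8,"gripper": 1},
  {"tx": -2.3,"ty": -2.4,"tz": 0.7,"rz": -1.8,"gripper": 1},
  {"tx": -2.3,"ty": -2.5,"tz": 0.7,"rz": -1.8,"gripper": 1},
  {"tx": -2.2,"ty": -2.5,"tz": 0.7,"rz": -1.8,"gripper": 1},
  {"tx": -2.1,"ty": -2.6,"tz": 0.7,"rz": -1.8,"gripper": 1},
  {"tx": -2.0,"ty": -2.7,"tz": 0.7,"rz": -1.8,"gripper": 1},
  {"tx": -1.9,"ty": -2.7,"tz": 0.7,"rz": -1.8,"gripper": 1},
  {"tx": -1.9,"ty": -2.8,"tz": 0.7,"rz": -1.8,"gripper": 1},
  {"tx": -1.8,"ty": -2.9,"tz": 0.7,"rz": -1.8,"gripper": 1},
], squeeze=40)

```text
invalid input
```

```bash
python3 - <<'E'
from h import *
s,im,d,c=grab('wrist'); s=r.sense();s2,im,d,c=grab('wrist'); print(s2['clock'],s2['eef_pos'],s2['tcp_rot']); s=s2
np.savez('w2.npz',im=im,d=d)
W=pts(d,c,s)
save(im,'w2.png')
m=(W[...,2]>38)&(W[...,2]<60)&(np.hypot(W[...,0]-434,W[...,1]-234)<40)
P=W[m]; print(m.sum(),np.nanmedian(P[:,2]))
for x in r.cut_out('spool','wrist')[:2]: print(x['confidence'],x['bbox'])
for x in r.place_of('spool_center','wrist')[:2]: print(x['confidence'],x['location'],ray_z(x['location'][1],x['location'][0],22,c,s))
(cx,cy),rad=cv2.minEnclosingCircle(P[:,:2].astype(np.float32)); print(cx,cy,rad)
E
```

```text
0.9 [252.58922896 547.21557185 223.01247753] [-3.13858269e+00  1.61682464e-03  2.79247684e+00]
226 44.49812199585608
0.56 [128.3, 379.1, 151.8, 395.6]
0.59 [371.3, 153.2] [439.49261965 237.60293584  22.        ]
445.1315612792969 228.7750244140625 16.543657302856445
```

View pics/w2.png

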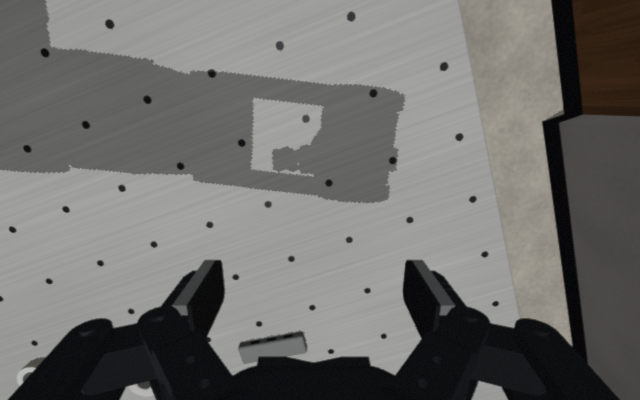

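The move was refused again, and the view is unchanged apart from the small shift. The rows probably need every key.

```bash
sed -i "s/ if v or k=='gripper'//" h.py; python3 -c "
from h import *
plan([434,234,150],np.pi,11,1)"
```

```text
{"tx": -2.6, "ty": -2.1, "tz": 0.7, "rx": 0.0, "ry": -0.0, "rz": -1.8, "gripper": 1},{"tx": -2.5, "ty": -2.2, "tz": 0.7, "rx": 0.0, "ry": -0.0, "rz": -1.8, "gripper": 1},{"tx": -2.4, "ty": -2.3, "tz": 0.7, "rx": 0.0, "ry": -0.0, "rz": -1.8, "gripper": 1},{"tx": -2.3, "ty": -2.4, "tz": 0.7, "rx": 0.0, "ry": -0.0, "rz": -1.8, "gripper": 1},{"tx": -2.3, "ty": -2.4, "tz": 0.7, "rx": 0.0, "ry": -0.0, "rz": -1.8, "gripper": 1},{"tx": -2.2, "ty": -2.5, "tz": 0.7, "rx": 0.0, "ry": -0.0, "rz": -1.8, "gripper": 1},{"tx": -2.1, "ty": -2.6, "tz": 0.7, "rx": 0.0, "ry": -0.0, "rz": -1.8, "gripper": 1},{"tx": -2.0, "ty": -2.6, "tz": 0.7, "rx": 0.0, "ry": -0.0, "rz": -1.8, "gripper": 1},{"tx": -1.9, "ty": -2.7, "tz": 0.7, "rx": 0.0, "ry": -0.0, "rz": -1.8, "gripper": 1},{"tx": -1.8, "ty": -2.8, "tz": 0.7, "rx": 0.0, "ry": -0.0, "rz": -1.8, "gripper": 1},{"tx": -1.8, "ty": -2.8, "tz": 0.7, "rx": 0.0, "ry": -0.0, "rz": -1.8, "gripper": 1},
```

Request:
move_arm([
  {"tx": -2.6,"ty": -2.1,"tz": 0.7,"rx": 0,"ry": 0,"rz": -1.8,"gripper": 1},
  {"tx": -2.5,"ty": -2.2,"tz": 0.7,"rx": 0,"ry": 0,"rz": -1.8,"gripper": 1},
  {"tx": -2.4,"ty": -2.3,"tz": 0.7,"rx": 0,"ry": 0,"rz": -1.8,"gripper": 1},
  {"tx": -2.3,"ty": -2.4,"tz": 0.7,"rx": 0,"ry": 0,"rz": -1.8,"gripper": 1},
  {"tx": -2.3,"ty": -2.4,"tz": 0.7,"rx": 0,"ry": 0,"rz": -1.8,"gripper": 1},
  {"tx": -2.2,"ty": -2.5,"tz": 0.7,"rx": 0,"ry": 0,"rz": -1.8,"gripper": 1},
  {"tx": -2.1,"ty": -2.6,"tz": 0.7,"rx": 0,"ry": 0,"rz": -1.8,"gripper": 1},
  {"tx": -2.0,"ty": -2.6,"tz": 0.7,"rx": 0,"ry": 0,"rz": -1.8,"gripper": 1},
  {"tx": -1.9,"ty": -2.7,"tz": 0.7,"rx": 0,"ry": 0,"rz": -1.8,"gripper": 1},
  {"tx": -1.8,"ty": -2.8,"tz": 0.7,"rx": 0,"ry": 0,"rz": -1.8,"gripper": 1},
  {"tx": -1.8,"ty": -2.8,"tz": 0.7,"rx": 0,"ry": 0,"rz": -1.8,"gripper": 1},
  {"tx": 0,"ty": 0,"tz": 0,"rx": 0,"ry": 0,"rz": 0,"gripper": 1},
], squeeze=40)

```text
clock: 2.25
eef_pos: [434.5, 232.0, 146.9]
tcp_rot: [-3.141, 0.0, 3.132]
contact_force: [-0.0, 0.9, -0.4]
opening: 1.003
```

```bash
cat > spool.py <<'E'
from h import *
import sys
s,im,d,c=grab('wrist'); print(s['clock'],s['eef_pos'],s['tcp_rot'])
name=sys.argv[1]; np.savez(name+'.npz',im=im,d=d); save(im,name+'.png')
W=pts(d,c,s)
m=(W[...,2]>38)&(W[...,2]<60)&(np.hypot(W[...,0]-434,W[...,1]-234)<40)
P=W[m]; z=np.nanmedian(P[:,2]); print(m.sum(),z)
m=m&(abs(W[...,2]-z)<4)
cn,_=cv2.findContours(m.astype(np.uint8),cv2.RETR_EXTERNAL,cv2.CHAIN_APPROX_NONE)
k=max(cn,key=len)[:,0]
Q=np.array([ray_z(u,v,44,c,s)[:2] for u,v in k])
A=np.c_[2*Q,np.ones(len(Q))]; x=np.linalg.lstsq(A,(Q**2).sum(1),rcond=None)[0]; print('fit',x[:2],np.sqrt(x[2]+x[0]**2+x[1]**2))
for x in r.place_of('spool_center','wrist')[:2]: print(x['confidence'],x['location'],ray_z(x['location'][1],x['location'][0],22,c,s))
E
python3 spool.py w3
```

```text
2.25 [434.51082653 231.95080393 146.86385714] [-3.14097506e+00  7.83605563e-05  3.13193675e+00]
1950 44.501161864076835
fit [436.39856018 237.38056163] 22.39334244754061
0.9 [198.2, 320.2] [437.82381334 238.33616221  22.        ]
```

View pics/w3.png

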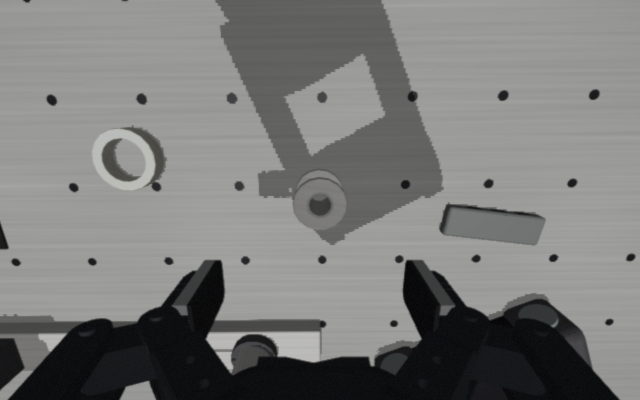

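The spool is at (320,203), centred near (437, 237.6), with nothing near the jaws. Next I go down and grip the upper flange.

Request:
move_arm([
  {"tx": -0.2,"ty": 0.5,"tz": 2.5,"rx": 0,"ry": 0,"rz": 0,"gripper": 1},
  {"tx": 0,"ty": 0,"tz": 3,"rx": 0,"ry": 0,"rz": 0,"gripper": 1},
  {"tx": 0,"ty": 0,"tz": 3,"rx": 0,"ry": 0,"rz": 0,"gripper": 1},
  {"tx": 0,"ty": 0,"tz": 2.5,"rx": 0,"ry": 0,"rz": 0,"gripper": 1},
  {"tx": 0,"ty": 0,"tz": 2,"rx": 0,"ry": 0,"rz": 0,"gripper": 1},
  {"tx": 0,"ty": 0,"tz": 0,"rx": 0,"ry": 0,"rz": 0,"gripper": 1},
  {"tx": 0,"ty": 0,"tz": 0,"rx": 0,"ry": 0,"rz": 0,"gripper": 1},
], squeeze=40)

```text
clock: 3.05
eef_pos: [435.0, 240.0, 17.7]
tcp_rot: [3.141, -0.0, 3.135]
contact_force: [0.9, -0.5, 0.5]
opening: 1.0
```

```bash
python3 - <<'E'
from h import *
for i in range(3):
    s,im,d,c=grab('wrist'); print(s['clock'],np.round(s['eef_pos'],1),np.round(s['tcp_rot'],4))
x=r.place_of('spool_center','wrist')[:1]
for x in x: print(x['confidence'],x['location'],ray_z(x['location'][1],x['location'][0],22,c,s))
E
```

```text
3.05 [435.  240.   17.7] [ 3.1415e+00 -1.0000e-04  3.1346e+00]
3.1 [435.5 240.   18.2] [3.1409e+00 1.1000e-03 3.1345e+00]
3.15 [435.8 239.9  18.4] [3.1406e+00 1.6000e-03 3.1343e+00]
0.6 [267.5, 307.9] [437.45681431 237.43062531  22.        ]
```

Request:
move_arm([
  {"tx": -0.1,"ty": -0.2,"tz": 0.2,"rx": 0,"ry": 0,"rz": 0,"gripper": 1},
  {"tx": 0,"ty": 0,"tz": 0,"rx": 0,"ry": 0,"rz": 0,"gripper": 0.5},
  {"tx": 0,"ty": 0,"tz": 0,"rx": 0,"ry": 0,"rz": 0,"gripper": 0.2},
  {"tx": 0,"ty": 0,"tz": 0,"rx": 0,"ry": 0,"rz": 0,"gripper": 0},
  {"tx": 0,"ty": 0,"tz": 0,"rx": 0,"ry": 0,"rz": 0,"gripper": -0.2},
  {"tx": 0,"ty": 0,"tz": 0,"rx": 0,"ry": 0,"rz": 0,"gripper": -0.5},
  {"tx": 0,"ty": 0,"tz": 0,"rx": 0,"ry": 0,"rz": 0,"gripper": -1},
  {"tx": 0,"ty": 0,"tz": 0,"rx": 0,"ry": 0,"rz": 0,"gripper": -1},
  {"tx": 0,"ty": 0,"tz": 0,"rx": 0,"ry": 0,"rz": 0,"gripper": -1},
], squeeze=60)

```text
clock: 4.15
eef_pos: [436.2, 236.9, 15.8]
tcp_rot: [3.142, 0.0, 3.134]
contact_force: [-1.8, -1.8, 8.9]
opening: 0.522
```

Request:
move_arm([
  {"tx": 0,"ty": 0,"tz": -1,"rx": 0,"ry": 0,"rz": 0,"gripper": -1},
  {"tx": 0,"ty": 0,"tz": -3,"rx": 0,"ry": 0,"rz": 0,"gripper": -1},
  {"tx": 0,"ty": 0,"tz": -4.5,"rx": 0,"ry": 0,"rz": 0,"gripper": -1},
  {"tx": 0,"ty": 0,"tz": -4.5,"rx": 0,"ry": 0,"rz": 0,"gripper": -1},
  {"tx": -1.5,"ty": -0.5,"tz": -3,"rx": 0,"ry": 0,"rz": 0,"gripper": -1},
  {"tx": -3.5,"ty": -1.1,"tz": -1.0,"rx": 0,"ry": 0,"rz": 0,"gripper": -1},
  {"tx": -4,"ty": -1.2,"tz": 0,"rx": 0,"ry": 0,"rz": 0,"gripper": -1},
  {"tx": -4,"ty": -1.2,"tz": 0,"rx": 0,"ry": 0,"rz": 0,"gripper": -1},
  {"tx": -4,"ty": -1.2,"tz": 0,"rx": 0,"ry": 0,"rz": 0,"gripper": -1},
  {"tx": -4,"ty": -1.2,"tz": 0,"rx": 0,"ry": 0,"rz": 0,"gripper": -1},
  {"tx": -2,"ty": -0.6,"tz": 0,"rx": 0,"ry": 0,"rz": 0.3,"gripper": -1},
  {"tx": 0,"ty": 0,"tz": 0,"rx": 0,"ry": 0,"rz": 0,"gripper": -1},
], squeeze=60)

```text
clock: 5.35
eef_pos: [667.8, 163.8, 185.2]
tcp_rot: [-3.141, 0.001, 3.127]
contact_force: [-0.0, 0.0, -0.6]
opening: 0.522
```

```bash
python3 - <<'E'
from h import *
for i in range(4): s,im,d,c=grab('wrist')
print(s['clock'],np.round(s['eef_pos'],1),np.round(s['tcp_rot'],4),s['opening'],s['contact_force'])
np.savez('w4.npz',im=im,d=d,T=pose(s)); save(im,'w4.png')
for q,z in [('spindle_seat',78),('spool_center',np.nan),('light_mid',100)]:
  for x in r.place_of(q,'wrist')[:2]: print(q,x['confidence'],x['location'],ray_z(x['location'][1],x['location'][0],z,c,s))
E
```

```text
5.5 [664.5 165.2 185.1] [-3.1415e+00 -1.4000e-03  3.1285e+00] 0.5212925848079928 [-0.96110176 -0.73686174 -0.71028148]
spindle_seat 0.83 [133.4, 315.7] [608.75973303 168.12480257  78.        ]
spool_center 0.9 [266.9, 313.9] [nan nan nan]
light_mid 0.78 [139.7, 152.9] [609.72295407  49.49588744 100.        ]
```

View pics/w4.png

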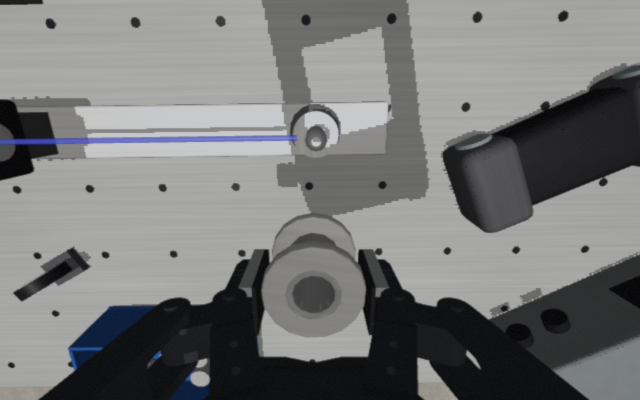

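The spool hangs upright in the jaws, its upper flange at about (313,285). The spindle tip is at about (316,138) and the seat ring around it at about (315,132). The beam runs at row 140. Next I measure both from depth.

```bash
cat > m4.py <<'E'
from h import *
import sys
f=np.load(sys.argv[1]+'.npz'); im,d,T=f['im'],f['d'],f['T']; c=r.camera_model('wrist'); H=np.array(c['hand_eye'])
v,u=np.mgrid[:400,:640]
C=np.stack([(u-c['cx'])/c['fx']*d,(v-c['cy'])/c['fy']*d,d],-1)
P=C@H[:3,:3].T+H[:3,3]; P[d<=0]=np.nan   # tool frame
W=P@T[:3,:3].T+T[:3,3]
def fit(Q):
    for _ in range(3):
        x=np.linalg.lstsq(np.c_[2*Q,np.ones(len(Q))],(Q**2).sum(1),rcond=None)[0]; rr=np.sqrt(x[2]+x[:2]@x[:2])
        e=abs(np.hypot(*(Q-x[:2]).T)-rr); Q=Q[e<max(1.0,2*np.median(e))]
    return np.round(x[:2],2),round(rr,2),len(Q)
def onz(k,z):  # pixel -> tool plane z
    D=np.c_[(k[:,0]-c['cx'])/c['fx'],(k[:,1]-c['cy'])/c['fy'],np.ones(len(k))]@H[:3,:3].T; o=H[:3,3]
    return (o+D*((z-o[2])/D[:,2])[:,None])[:,:2]
# spool top flange in tool frame
R=(v>225)&(v<345)&(u>255)&(u<372)&(P[...,2]>-36)&(P[...,2]<-20)
z=np.nanmedian(P[R][:,2]); m=R&(abs(P[...,2]-z)<2.5)
A=P[m]; pl=np.linalg.lstsq(np.c_[A[:,:2],np.ones(len(A))],A[:,2],rcond=None)[0]; print('spool top tool z',z,'tilt',pl[:2],m.sum())
cn,h=cv2.findContours(m.astype(np.uint8),cv2.RETR_CCOMP,cv2.CHAIN_APPROX_NONE)
for k,hh in zip(cn,h[0]):
    if len(k)>40: print('  inner' if hh[3]>=0 else '  outer',fit(onz(k[:,0]+0.,z)))
# seat ring and spindle
R=(np.hypot(W[...,0]-613,W[...,1]-166)<32)
for lo,hi,n in [(70,86,'seat'),(121,134,'tip'),(90,121,'shaft')]:
    m=R&(W[...,2]>lo)&(W[...,2]<hi); print(n,m.sum(),np.round(np.nanmedian(W[m],0),1) if m.sum() else '')
    if n=='seat':
        zt=T[2,3]-78
        cn,_=cv2.findContours(m.astype(np.uint8),cv2.RETR_EXTERNAL,cv2.CHAIN_APPROX_NONE); k=max(cn,key=len)[:,0]+0.
        print('  seat tool',fit(onz(k,zt)), k.min(0),k.max(0))
    if n=='tip' and m.sum():
        print('  tip px',np.median(u[m]),np.median(v[m]), u[m].min(),u[m].max(),v[m].min(),v[m].max(), 'tool',onz(np.array([[np.median(u[m]),np.median(v[m])]]),T[2,3]-128))
a=im[95:175,275:365]; b=im[215:345,250:380]
a=cv2.resize(a,(585,520),interpolation=cv2.INTER_CUBIC); save(a,sys.argv[1]+'c.png')
E
python3 m4.py w4
```

```text
spool top tool z -28.55009982554651 tilt [0.00491245 0.00086175] 6812
  outer (array([0.16, 0.3 ]), np.float64(22.68), 313)
  inner (array([0.36, 0.33]), np.float64(8.59), 113)
seat 1257 [607.1 168.2  78.6]
  seat tool (array([54.84,  2.06]), np.float64(17.62), 123) [293. 111.] [338. 157.]
tip 221 [608.5 167.9 124.2]
  tip px 316.0 139.0 307 325 131 149 tool [[56.28178787  2.04969343]]
shaft 303 [608.8 152.4 102.9]
```

View pics/w4c.png

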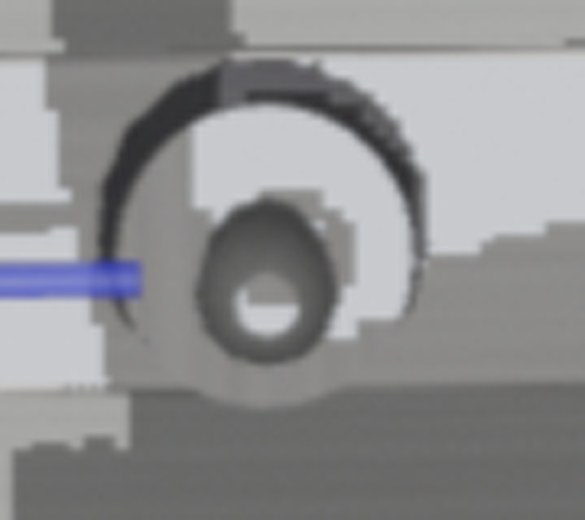

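```bash
python3 - <<'E'
from h import *
L=[]
for i in range(3): 
    s,im,d,c=grab('wrist'); L.append(np.r_[s['eef_pos'],s['tcp_rot']]); print(np.round(L[-1],4))
np.savez('w5.npz',im=im,d=d,T=pose(s))
X=pose(s)@[54.25,1.75,0,1]; print('target',X)
E
python3 m4.py w5
```

```text
[ 6.647500e+02  1.655981e+02  1.856107e+02  3.141600e+00 -1.000000e-04
  3.129300e+00]
[6.649303e+02 1.655675e+02 1.856688e+02 3.141500e+00 1.000000e-04
 3.129300e+00]
[6.650533e+02 1.655050e+02 1.855935e+02 3.141500e+00 1.000000e-04
 3.129200e+00]
target [610.82917462 167.92802998 185.58826134   1.        ]
spool top tool z -28.55987446924175 tilt [0.0064543  0.00055063] 6816
  outer (array([0.19, 0.3 ]), np.float64(22.69), 317)
  inner (array([0.34, 0.35]), np.float64(8.6), 115)
seat 1262 [607.  168.   78.6]
  seat tool (array([55.6 ,  1.73]), np.float64(17.62), 124) [293. 110.] [337. 156.]
tip 221 [608.6 167.7 124.3]
  tip px 315.0 138.0 306 325 129 148 tool [[56.86376734  1.41445247]]
shaft 302 [608.5 152.6 103. ]
```

Request:
move_arm([
  {"tx": 1.5,"ty": 0.15,"tz": 0,"rx": 0,"ry": 0,"rz": 0,"gripper": -1},
  {"tx": 2.5,"ty": 0,"tz": 0,"rx": 0,"ry": 0,"rz": 0,"gripper": -1},
  {"tx": 1.5,"ty": 0,"tz": 0.8,"rx": 0,"ry": 0,"rz": 0,"gripper": -1},
  {"tx": 0,"ty": 0,"tz": 1.6,"rx": 0,"ry": 0,"rz": 0,"gripper": -1},
  {"tx": 0,"ty": 0,"tz": 0.8,"rx": 0,"ry": 0,"rz": 0,"gripper": -1},
  {"tx": 0,"ty": 0,"tz": 0,"rx": 0,"ry": 0,"rz": 0,"gripper": -1},
  {"tx": 0,"ty": 0,"tz": 0,"rx": 0,"ry": 0,"rz": 0,"gripper": -1},
  {"tx": 0,"ty": 0,"tz": 0,"rx": 0,"ry": 0,"rz": 0,"gripper": -1},
  {"tx": 0,"ty": 0,"tz": 0,"rx": 0,"ry": 0,"rz": 0,"gripper": -1},
], squeeze=60)

```text
clock: 6.75
eef_pos: [611.2, 167.4, 153.7]
tcp_rot: [3.141, 0.001, 3.128]
contact_force: [-0.7, 0.4, -1.2]
opening: 0.526
```

```bash
python3 - <<'E'
from h import *
for i in range(2): s,im,d,c=grab('wrist'); print(np.round(np.r_[s['eef_pos'],s['tcp_rot'],s['contact_force']],3))
a=im[180:340,230:400]
save(cv2.resize(a,None,fx=3.5,fy=3.5,interpolation=cv2.INTER_CUBIC),'w6.png')
E
```

```text
[ 6.11173e+02  1.67380e+02  1.53657e+02  3.14100e+00  1.00000e-03
  3.12800e+00 -6.80000e-01  3.52000e-01 -1.17900e+00]
[ 6.11030e+02  1.67368e+02  1.53626e+02  3.14100e+00  1.00000e-03
  3.12800e+00 -4.23000e-01  3.87000e-01 -1.23200e+00]
```

View pics/w6.png

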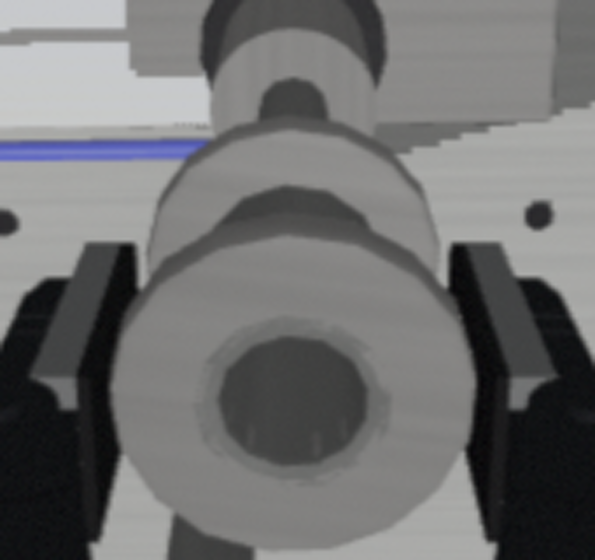

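The spindle base shows centred under the spool, at crop x≈293 against 292 for the spool. Next I start the insertion in steps and watch the force.

Request:
move_arm([
  {"tx": 0.1,"ty": 0,"tz": 0.5,"rx": 0,"ry": 0,"rz": 0,"gripper": -1},
  {"tx": 0,"ty": 0,"tz": 0.5,"rx": 0,"ry": 0,"rz": 0,"gripper": -1},
  {"tx": 0,"ty": 0,"tz": 0.4,"rx": 0,"ry": 0,"rz": 0,"gripper": -1},
  {"tx": 0,"ty": 0,"tz": 0.4,"rx": 0,"ry": 0,"rz": 0,"gripper": -1},
  {"tx": 0,"ty": 0,"tz": 0.4,"rx": 0,"ry": 0,"rz": 0,"gripper": -1},
  {"tx": 0,"ty": 0,"tz": 0,"rx": 0,"ry": 0,"rz": 0,"gripper": -1},
  {"tx": 0,"ty": 0,"tz": 0,"rx": 0,"ry": 0,"rz": 0,"gripper": -1},
], squeeze=60)

```text
clock: 7.55
eef_pos: [609.5, 167.3, 131.2]
tcp_rot: [-3.142, -0.0, 3.129]
contact_force: [0.1, -0.3, -0.1]
opening: 0.52
```

Request:
move_arm([
  {"tx": 0,"ty": 0,"tz": 0.5,"rx": 0,"ry": 0,"rz": 0,"gripper": -1},
  {"tx": 0,"ty": 0,"tz": 0.5,"rx": 0,"ry": 0,"rz": 0,"gripper": -1},
  {"tx": 0,"ty": 0,"tz": 0.5,"rx": 0,"ry": 0,"rz": 0,"gripper": -1},
  {"tx": 0,"ty": 0,"tz": 0.5,"rx": 0,"ry": 0,"rz": 0,"gripper": -1},
  {"tx": 0,"ty": 0,"tz": 0,"rx": 0,"ry": 0,"rz": 0,"gripper": -1},
  {"tx": 0,"ty": 0,"tz": 0,"rx": 0,"ry": 0,"rz": 0,"gripper": -1},
], squeeze=60)

```text
clock: 8.15
eef_pos: [609.5, 167.3, 111.1]
tcp_rot: [-3.141, -0.0, 3.129]
contact_force: [-0.4, 0.6, -0.3]
opening: 0.519
```

Request:
move_arm([
  {"tx": 0,"ty": 0,"tz": 0.5,"rx": 0,"ry": 0,"rz": 0,"gripper": -1},
  {"tx": 0,"ty": 0,"tz": 0.5,"rx": 0,"ry": 0,"rz": 0,"gripper": -1},
  {"tx": 0,"ty": 0,"tz": 0.4,"rx": 0,"ry": 0,"rz": 0,"gripper": -1},
  {"tx": 0,"ty": 0,"tz": 0.2,"rx": 0,"ry": 0,"rz": 0,"gripper": -1},
  {"tx": 0,"ty": 0,"tz": 0.1,"rx": 0,"ry": 0,"rz": 0,"gripper": -1},
  {"tx": 0,"ty": 0,"tz": 0,"rx": 0,"ry": 0,"rz": 0,"gripper": -1},
  {"tx": 0,"ty": 0,"tz": 0,"rx": 0,"ry": 0,"rz": 0,"gripper": -1},
], squeeze=60)

```text
clock: 8.85
eef_pos: [609.7, 167.4, 94.4]
tcp_rot: [3.142, 0.0, 3.129]
contact_force: [-0.9, -0.9, -0.6]
opening: 0.519
```

Bottom is about 0.6 mm above the seat with no force. I release, let it drop home, and retreat.

Request:
move_arm([
  {"tx": 0,"ty": 0,"tz": 0,"rx": 0,"ry": 0,"rz": 0,"gripper": 0.3},
  {"tx": 0,"ty": 0,"tz": 0,"rx": 0,"ry": 0,"rz": 0,"gripper": 0.7},
  {"tx": 0,"ty": 0,"tz": 0,"rx": 0,"ry": 0,"rz": 0,"gripper": 1},
  {"tx": 0,"ty": 0,"tz": 0,"rx": 0,"ry": 0,"rz": 0,"gripper": 1},
  {"tx": 0,"ty": 0,"tz": -1,"rx": 0,"ry": 0,"rz": 0,"gripper": 1},
  {"tx": 0,"ty": 0,"tz": -3,"rx": 0,"ry": 0,"rz": 0,"gripper": 1},
  {"tx": 0,"ty": 0,"tz": -4,"rx": 0,"ry": 0,"rz": 0,"gripper": 1},
  {"tx": 0,"ty": 0,"tz": -4,"rx": 0,"ry": 0,"rz": 0,"gripper": 1},
  {"tx": 0,"ty": 0,"tz": -2,"rx": 0,"ry": 0,"rz": 0,"gripper": 1},
  {"tx": 0,"ty": 0,"tz": 0,"rx": 0,"ry": 0,"rz": 0,"gripper": 1},
  {"tx": 0,"ty": 0,"tz": 0,"rx": 0,"ry": 0,"rz": 0,"gripper": 1},
], squeeze=60)

```text
clock: 9.95
eef_pos: [609.5, 167.4, 234.7]
tcp_rot: [3.141, 0.001, 3.129]
contact_force: [-0.4, -0.6, -0.7]
opening: 1.004
```

```bash
cat > bench.py <<'E'
from h import *
s,im,d,c=grab('wrist'); s,im,d,c=grab('wrist'); print(s['clock'],np.round(np.r_[s['eef_pos'],s['tcp_rot']],3))
np.savez('w7.npz',im=im,d=d,T=pose(s)); save(im,'w7.png'); W=pts(d,c,s)
m=(np.hypot(W[...,0]-609.5,W[...,1]-167.5)<28)
for lo,hi in [(110,124.5),(124.5,140)]:
    q=m&(W[...,2]>lo)&(W[...,2]<hi); print(lo,q.sum(),np.round(np.nanmedian(W[q],0),1))
q=(m&(W[...,2]>116)&(W[...,2]<125)).astype(np.uint8)
cn,_=cv2.findContours(q,0,cv2.CHAIN_APPROX_NONE); k=max(cn,key=len)[:,0]
(e,ax,a)=cv2.fitEllipse(k); print('flange ellipse',e,ax,'centre at z122',ray_z(*e,122,c,s))
hsv=cv2.cvtColor(im,cv2.COLOR_RGB2HSV); b=(hsv[...,0]>110)&(hsv[...,0]<130)&(hsv[...,1]>90)&(hsv[...,2]>90)
v,u=np.nonzero(b); ok=v<340; Q=np.array([ray_z(x,y,100,c,s) for x,y in zip(u[ok],v[ok])])
ok=abs(Q[:,0]-np.median(Q[:,0]))<8; Q=Q[ok]
p=np.polyfit(Q[:,1],Q[:,0],1); print('beam: n',len(Q),'x=%.4f*y+%.2f'%tuple(p),'y range',Q[:,1].min(),Q[:,1].max(),'yaw of bench y (deg from +y):',-np.degrees(np.arctan(p[0])))
for x in r.place_of('light_mid','wrist')[:1]: print(x['confidence'],ray_z(x['location'][1],x['location'][0],100,c,s))
E
python3 bench.py
```

```text
10.0 [ 6.08986e+02  1.67162e+02  2.33651e+02 -3.14100e+00 -1.00000e-03
  3.12900e+00]
110 1999 [608.8 167.8 122.5]
124.5 57 [607.3 167.2 126.1]
flange ellipse (313.76007080078125, 199.27377319335938) (50.40654754638672, 51.63776397705078) centre at z122 [609.15293658 167.77999524 122.        ]
beam: n 811 x=0.0023*y+609.66 y range -66.30607244718809 143.86064347596823 yaw of bench y (deg from +y): -0.13271395455813512
0.93 [610.66010892  48.21471108 100.        ]
```

The spool is seated: its flange top measures 122.5 mm against 122 expected, and its axis is at (609.2, 167.8). The beam runs along x≈609.7. Now the cell.

```bash
python3 -c "
from h import *
plan([452,-135,165],np.pi,11,1)"
```

```text
{"tx": 1.4, "ty": -2.8, "tz": 0.6, "rx": -0.0, "ry": -0.0, "rz": -0.1, "gripper": 1},{"tx": 1.4, "ty": -2.8, "tz": 0.6, "rx": -0.0, "ry": -0.0, "rz": -0.1, "gripper": 1},{"tx": 1.4, "ty": -2.8, "tz": 0.6, "rx": -0.0, "ry": -0.0, "rz": -0.1, "gripper": 1},{"tx": 1.4, "ty": -2.8, "tz": 0.6, "rx": -0.0, "ry": -0.0, "rz": -0.1, "gripper": 1},{"tx": 1.4, "ty": -2.8, "tz": 0.6, "rx": -0.0, "ry": -0.0, "rz": -0.1, "gripper": 1},{"tx": 1.4, "ty": -2.8, "tz": 0.6, "rx": -0.0, "ry": -0.0, "rz": -0.1, "gripper": 1},{"tx": 1.4, "ty": -2.8, "tz": 0.6, "rx": -0.0, "ry": -0.0, "rz": -0.1, "gripper": 1},{"tx": 1.4, "ty": -2.8, "tz": 0.6, "rx": -0.0, "ry": -0.0, "rz": -0.1, "gripper": 1},{"tx": 1.4, "ty": -2.8, "tz": 0.6, "rx": -0.0, "ry": -0.0, "rz": -0.1, "gripper": 1},{"tx": 1.4, "ty": -2.7, "tz": 0.6, "rx": -0.0, "ry": -0.0, "rz": -0.1, "gripper": 1},{"tx": 1.4, "ty": -2.7, "tz": 0.6, "rx": -0.0, "ry": -0.0, "rz": -0.1, "gripper": 1},
```

Request:
move_arm([
  {"tx": 1.4,"ty": -2.8,"tz": 0.6,"rx": 0,"ry": 0,"rz": -0.1,"gripper": 1},
  {"tx": 1.4,"ty": -2.8,"tz": 0.6,"rx": 0,"ry": 0,"rz": -0.1,"gripper": 1},
  {"tx": 1.4,"ty": -2.8,"tz": 0.6,"rx": 0,"ry": 0,"rz": -0.1,"gripper": 1},
  {"tx": 1.4,"ty": -2.8,"tz": 0.6,"rx": 0,"ry": 0,"rz": -0.1,"gripper": 1},
  {"tx": 1.4,"ty": -2.8,"tz": 0.6,"rx": 0,"ry": 0,"rz": -0.1,"gripper": 1},
  {"tx": 1.4,"ty": -2.8,"tz": 0.6,"rx": 0,"ry": 0,"rz": -0.1,"gripper": 1},
  {"tx": 1.4,"ty": -2.8,"tz": 0.6,"rx": 0,"ry": 0,"rz": -0.1,"gripper": 1},
  {"tx": 1.4,"ty": -2.8,"tz": 0.6,"rx": 0,"ry": 0,"rz": 0,"gripper": 1},
  {"tx": 1.4,"ty": -2.8,"tz": 0.6,"rx": 0,"ry": 0,"rz": 0,"gripper": 1},
  {"tx": 1.4,"ty": -2.7,"tz": 0.6,"rx": 0,"ry": 0,"rz": 0,"gripper": 1},
  {"tx": 1.4,"ty": -2.7,"tz": 0.6,"rx": 0,"ry": 0,"rz": 0,"gripper": 1},
  {"tx": 0,"ty": 0,"tz": 0,"rx": 0,"ry": 0,"rz": 0,"gripper": 1},
], squeeze=60)

```text
clock: 11.3
eef_pos: [451.2, -139.6, 166.5]
tcp_rot: [3.141, -0.004, 3.138]
contact_force: [-0.2, 0.4, -0.3]
opening: 0.998
```

```bash
python3 - <<'E'
from h import *
for i in range(5): s,im,d,c=grab('wrist')
print(s['clock'],np.round(np.r_[s['eef_pos'],s['tcp_rot']],3))
np.savez('w8.npz',im=im,d=d,T=pose(s)); save(im,'w8.png')
for q in ['long_cell_center','short_cell_center','long_cell_window_a']:
  for x in r.place_of(q,'wrist')[:3]: print(q,x['confidence'],np.round(x['location'][::-1]),ray_z(x['location'][1],x['location'][0],28,c,s))
x=r.cut_out('long_cell','wrist')
for x in x[:3]: print(x['confidence'],x['bbox'])
E
```

```text
11.5 [ 454.17  -137.353  168.012    3.141   -0.       3.141]
long_cell_center 0.89 [317. 186.] [ 449.85647506 -133.63959635   28.        ]
long_cell_center 0.67 [232. 295.] [ 568.31638048 -223.54285796   28.        ]
long_cell_center 0.59 [280.  52.] [ 335.15456868 -164.17532434   28.        ]
short_cell_center 0.73 [195. 189.] [ 452.52185243 -249.3310351    28.        ]
long_cell_window_a 0.79 [260.  49.] [ 332.70650392 -180.93878266   28.        ]
long_cell_window_a 0.68 [217. 307.] [ 583.05659127 -240.74865293   28.        ]
long_cell_window_a 0.64 [316. 201.] [ 464.66550768 -134.67333223   28.        ]
0.96 [212.3, 270.1, 251.1, 322.7]
0.82 [303.8, 160.5, 332.0, 211.3]
0.7 [249.6, 27.7, 306.7, 66.5]
```

View pics/w8.png

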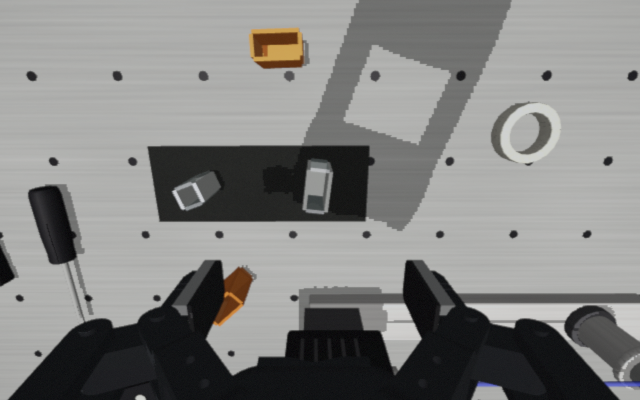

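The long cell is at (317,187), slightly rotated, and the short cell is at (195,190). I need the long cell's yaw from its top rim.

```bash
python3 - <<'E'
from h import *
f=np.load('w8.npz'); im,d,T=f['im'],f['d'],f['T']; c=r.camera_model('wrist')
s=dict(eef_pos=T[:3,3],tcp_rot=Ro.from_matrix(T[:3,:3]).as_euler('xyz'))
W=pts(d,c,s)
m=(np.hypot(W[...,0]-450,W[...,1]+134)<40)&(W[...,2]>45)&(W[...,2]<62)
print(m.sum(), np.nanmedian(W[m],0))
q=W[m][:,:2].astype(np.float32); print(cv2.minAreaRect(q))
v,u=np.nonzero(m); Q=np.array([ray_z(a,b,53,c,s)[:2] for a,b in zip(u,v)],np.float32); print(cv2.minAreaRect(Q))
a=im[150:222,285:347]; a=cv2.resize(a,None,fx=8,fy=8,interpolation=cv2.INTER_CUBIC)
mm=cv2.resize(m[150:222,285:347].astype(np.uint8)*255,None,fx=8,fy=8,interpolation=0); mm=cv2.cvtColor(mm,cv2.COLOR_GRAY2RGB)
save(np.hstack([a,mm])[:, :],'w8c.png'); print(np.hstack([a,mm]).shape)
E
```

```text
533 [ 446.85063095 -132.92771135   53.45423428]
((447.78778076171875, -133.63525390625), (21.991477966308594, 40.545875549316406), 83.49905395507812)
((447.08966064453125, -133.5323028564453), (22.03864288330078, 41.61635971069336), 83.46367645263672)
(576, 992, 3)
```

```bash
python3 -c "
import cv2; a=cv2.imread('pics/w8c.png'); cv2.imwrite('pics/w8d.png',cv2.resize(a,(790,458)))"
```

```text
(no output)
```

View pics/w8d.png

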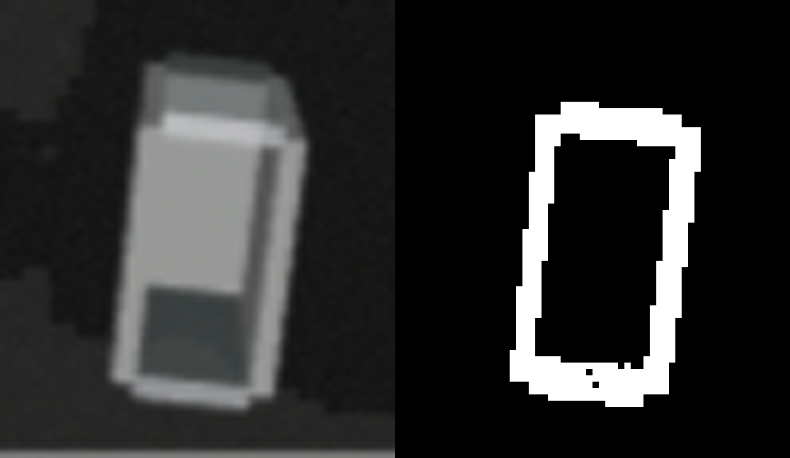

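```bash
python3 -c "
from h import *
s=r.sense();print(s['eef_pos'],s['tcp_rot'])
plan([447.5,-133.8,70],np.radians(173.5),5,1)"
```

```text
[ 454.32304393 -137.27624777  168.34614482] [ 3.14157644e+00  1.97402103e-04 -3.14135077e+00]
{"tx": 0.1, "ty": 0.1, "tz": 2.0, "rx": 0.0, "ry": 0.0, "rz": 1.3, "gripper": 1},{"tx": 0.1, "ty": 0.1, "tz": 2.0, "rx": 0.0, "ry": 0.0, "rz": 1.3, "gripper": 1},{"tx": 0.1, "ty": 0.1, "tz": 2.0, "rx": 0.0, "ry": 0.0, "rz": 1.3, "gripper": 1},{"tx": 0.1, "ty": 0.1, "tz": 2.0, "rx": 0.0, "ry": 0.0, "rz": 1.3, "gripper": 1},{"tx": 0.1, "ty": 0.1, "tz": 2.0, "rx": 0.0, "ry": 0.0, "rz": 1.3, "gripper": 1},
```

Request:
move_arm([
  {"tx": 0.2,"ty": 0.1,"tz": 2,"rx": 0,"ry": 0,"rz": 1.4,"gripper": 1},
  {"tx": 0.2,"ty": 0.1,"tz": 2,"rx": 0,"ry": 0,"rz": 1.3,"gripper": 1},
  {"tx": 0.1,"ty": 0.1,"tz": 2,"rx": 0,"ry": 0,"rz": 1.3,"gripper": 1},
  {"tx": 0.1,"ty": 0.05,"tz": 2,"rx": 0,"ry": 0,"rz": 1.3,"gripper": 1},
  {"tx": 0.1,"ty": 0,"tz": 2,"rx": 0,"ry": 0,"rz": 1.3,"gripper": 1},
  {"tx": 0,"ty": 0,"tz": 0,"rx": 0,"ry": 0,"rz": 0,"gripper": 1},
  {"tx": 0,"ty": 0,"tz": 0,"rx": 0,"ry": 0,"rz": 0,"gripper": 1},
  {"tx": 0,"ty": 0,"tz": 0,"rx": 0,"ry": 0,"rz": 0,"gripper": 1},
], squeeze=30)

```text
clock: 12.55
eef_pos: [447.9, -134.2, 69.2]
tcp_rot: [-3.141, 0.001, 3.026]
contact_force: [0.7, 0.2, -0.7]
opening: 1.002
```

```bash
python3 - <<'E'
from h import *
for i in range(3): s,im,d,c=grab('wrist')
print(s['clock'],np.round(np.r_[s['eef_pos'],s['tcp_rot']],4))
np.savez('w9.npz',im=im,d=d,T=pose(s)); W=pts(d,c,s)
m=(np.hypot(W[...,0]-448,W[...,1]+134)<30)&(W[...,2]>48)&(W[...,2]<58)
v,u=np.nonzero(m); Q=np.array([ray_z(a,b,53,c,s)[:2] for a,b in zip(u,v)],np.float32)
b=cv2.minAreaRect(Q); print(m.sum(),b, u.min(),u.max(),v.min(),v.max())
Tq=np.linalg.inv(pose(s)); L=np.c_[Q,np.full(len(Q),53),np.ones(len(Q))]@Tq.T; print('tool frame',cv2.minAreaRect(L[:,:2].astype(np.float32)))
E
```

```text
12.65 [ 4.479096e+02 -1.342552e+02  6.929800e+01 -3.141300e+00  1.900000e-03
  3.026000e+00]
1208 ((446.956787109375, -133.58987426757812), (22.032983779907227, 41.593727111816406), 83.56732177734375) 294 333 211 278
tool frame ((1.0533981323242188, 0.556462287902832), (22.032983779907227, 41.59366989135742), 89.80957794189453)
```

Request:
move_arm([
  {"tx": 0.08,"ty": 0.02,"tz": 1,"rx": 0,"ry": 0,"rz": 0,"gripper": 1},
  {"tx": 0,"ty": 0,"tz": 1.5,"rx": 0,"ry": 0,"rz": 0,"gripper": 1},
  {"tx": 0,"ty": 0,"tz": 1.5,"rx": 0,"ry": 0,"rz": 0,"gripper": 1},
  {"tx": 0,"ty": 0,"tz": 1,"rx": 0,"ry": 0,"rz": 0,"gripper": 1},
  {"tx": 0,"ty": 0,"tz": 0.5,"rx": 0,"ry": 0,"rz": 0,"gripper": 1},
  {"tx": 0,"ty": 0,"tz": 0,"rx": 0,"ry": 0,"rz": 0,"gripper": 0.4},
  {"tx": 0,"ty": 0,"tz": 0,"rx": 0,"ry": 0,"rz": 0,"gripper": 0},
  {"tx": 0,"ty": 0,"tz": 0,"rx": 0,"ry": 0,"rz": 0,"gripper": -0.2},
  {"tx": 0,"ty": 0,"tz": 0,"rx": 0,"ry": 0,"rz": 0,"gripper": -0.3},
  {"tx": 0,"ty": 0,"tz": 0,"rx": 0,"ry": 0,"rz": 0,"gripper": -0.4},
], squeeze=30)

```text
clock: 13.7
eef_pos: [446.6, -133.9, 13.7]
tcp_rot: [-3.141, 0.001, 3.026]
contact_force: [-0.4, -0.6, -0.9]
opening: 0.3
```

Request:
move_arm([
  {"tx": 0,"ty": 0,"tz": 0,"rx": 0,"ry": 0,"rz": 0,"gripper": -0.45},
  {"tx": 0,"ty": 0,"tz": 0,"rx": 0,"ry": 0,"rz": 0,"gripper": -0.5},
  {"tx": 0,"ty": 0,"tz": 0,"rx": 0,"ry": 0,"rz": 0,"gripper": -0.6},
  {"tx": 0,"ty": 0,"tz": 0,"rx": 0,"ry": 0,"rz": 0,"gripper": -1},
  {"tx": 0,"ty": 0,"tz": 0,"rx": 0,"ry": 0,"rz": 0,"gripper": -1},
  {"tx": 0,"ty": 0,"tz": 0,"rx": 0,"ry": 0,"rz": 0,"gripper": -1},
  {"tx": 0,"ty": 0,"tz": 0,"rx": 0,"ry": 0,"rz": 0,"gripper": -1},
], squeeze=30)

```text
clock: 14.4
eef_pos: [446.5, -133.8, 13.5]
tcp_rot: [-3.142, 0.0, 3.026]
contact_force: [-1.0, 0.6, 5.3]
opening: 0.257
```

Request:
move_arm([
  {"tx": 0,"ty": 0,"tz": -1,"rx": 0,"ry": 0,"rz": 0,"gripper": -1},
  {"tx": 0,"ty": 0,"tz": -2.5,"rx": 0,"ry": 0,"rz": 0,"gripper": -1},
  {"tx": 0,"ty": 0,"tz": -3.5,"rx": 0,"ry": 0,"rz": 0,"gripper": -1},
  {"tx": 0,"ty": 0,"tz": -4,"rx": 0,"ry": 0,"rz": 0,"gripper": -1},
  {"tx": 0,"ty": 0,"tz": -3.5,"rx": 0,"ry": 0,"rz": 0,"gripper": -1},
  {"tx": 0,"ty": 0,"tz": -2,"rx": 0,"ry": 0,"rz": 0,"gripper": -1},
  {"tx": 0,"ty": 0,"tz": 0,"rx": 0,"ry": 0,"rz": 0,"gripper": -1},
  {"tx": 0,"ty": 0,"tz": 0,"rx": 0,"ry": 0,"rz": 0,"gripper": -1},
], squeeze=30)

```text
clock: 15.2
eef_pos: [446.1, -133.7, 178.4]
tcp_rot: [-3.141, 0.001, 3.026]
contact_force: [0.7, 0.7, -1.4]
opening: 0.25
```

```bash
python3 -c "
from h import *
s=r.sense();print(s['eef_pos'],s['tcp_rot'],s['opening'],s['contact_force'])
plan([609.6,47.8,165],np.pi/2-0.0023,24,-1)" | tr -d '"'
```

```text
[ 446.112      -133.71621663  178.40155114] [-3.14146704e+00  6.52667379e-04  3.02559225e+00] 0.24993860847132773 [ 0.73923539  0.66248785 -1.44719271]
{tx: -0.6, ty: 0.8, tz: 0.1, rx: 0.0, ry: 0.0, rz: 3.5, gripper: -1},{tx: -0.5, ty: 0.9, tz: 0.1, rx: 0.0, ry: 0.0, rz: 3.5, gripper: -1},{tx: -0.5, ty: 0.9, tz: 0.1, rx: 0.0, ry: 0.0, rz: 3.5, gripper: -1},{tx: -0.4, ty: 0.9, tz: 0.1, rx: 0.0, ry: 0.0, rz: 3.5, gripper: -1},{tx: -0.4, ty: 0.9, tz: 0.1, rx: 0.0, ry: 0.0, rz: 3.5, gripper: -1},{tx: -0.3, ty: 1.0, tz: 0.1, rx: 0.0, ry: 0.0, rz: 3.5, gripper: -1},{tx: -0.3, ty: 1.0, tz: 0.1, rx: 0.0, ry: 0.0, rz: 3.5, gripper: -1},{tx: -0.2, ty: 1.0, tz: 0.1, rx: 0.0, ry: 0.0, rz: 3.5, gripper: -1},{tx: -0.1, ty: 1.0, tz: 0.1, rx: 0.0, ry: 0.0, rz: 3.5, gripper: -1},{tx: -0.1, ty: 1.0, tz: 0.1, rx: 0.0, ry: 0.0, rz: 3.5, gripper: -1},{tx: -0.0, ty: 1.0, tz: 0.1, rx: 0.0, ry: 0.0, rz: 3.5, gripper: -1},{tx: 0.1, ty: 1.0, tz: 0.1, rx: 0.0, ry: 0.0, rz: 3.5, gripper: -1},{tx: 0.1, ty: 1.0, tz: 0.1, rx: 0.0, ry: 0.0, rz: 3.5, gripper: -1},{tx: 0.2, ty: 1.0, tz: 0.1, rx: 0.0, ry: 0.0, rz: 3.5, gripper: -1},{tx: 0.2, ty: 1.0, tz: 0.1, rx: 0.0, ry: 0.0, rz: 3.5, gripper: -1},{tx: 0.3, ty: 1.0, tz: 0.1, rx: 0.0, ry: 0.0, rz: 3.5, gripper: -1},{tx: 0.4, ty: 1.0, tz: 0.1, rx: 0.0, ry: 0.0, rz: 3.5, gripper: -1},{tx: 0.4, ty: 0.9, tz: 0.1, rx: 0.0, ry: 0.0, rz: 3.5, gripper: -1},{tx: 0.5, ty: 0.9, tz: 0.1, rx: 0.0, ry: 0.0, rz: 3.5, gripper: -1},{tx: 0.5, ty: 0.9, tz: 0.1, rx: 0.0, ry: 0.0, rz: 3.5, gripper: -1},{tx: 0.6, ty: 0.8, tz: 0.1, rx: 0.0, ry: 0.0, rz: 3.5, gripper: -1},{tx: 0.6, ty: 0.8, tz: 0.1, rx: 0.0, ry: 0.0, rz: 3.5, gripper: -1},{tx: 0.7, ty: 0.8, tz: 0.1, rx: 0.0, ry: 0.0, rz: 3.5, gripper: -1},{tx: 0.7, ty: 0.7, tz: 0.1, rx: 0.0, ry: 0.0, rz: 3.5, gripper: -1},
```

Request:
move_arm([
  {"tx": -1.1,"ty": 1.7,"tz": 0.1,"rx": 0,"ry": 0,"rz": 6.9,"gripper": -1},
  {"tx": -0.9,"ty": 1.8,"tz": 0.1,"rx": 0,"ry": 0,"rz": 7,"gripper": -1},
  {"tx": -0.7,"ty": 1.9,"tz": 0.1,"rx": 0,"ry": 0,"rz": 7,"gripper": -1},
  {"tx": -0.5,"ty": 2,"tz": 0.1,"rx": 0,"ry": 0,"rz": 7,"gripper": -1},
  {"tx": -0.2,"ty": 2,"tz": 0.1,"rx": 0,"ry": 0,"rz": 7,"gripper": -1},
  {"tx": 0.1,"ty": 2,"tz": 0.1,"rx": 0,"ry": 0,"rz": 7,"gripper": -1},
  {"tx": 0.3,"ty": 2,"tz": 0.1,"rx": 0,"ry": 0,"rz": 7,"gripper": -1},
  {"tx": 0.5,"ty": 2,"tz": 0.1,"rx": 0,"ry": 0,"rz": 7,"gripper": -1},
  {"tx": 0.8,"ty": 1.9,"tz": 0.1,"rx": 0,"ry": 0,"rz": 7,"gripper": -1},
  {"tx": 1,"ty": 1.8,"tz": 0.1,"rx": 0,"ry": 0,"rz": 7,"gripper": -1},
  {"tx": 1.2,"ty": 1.6,"tz": 0.1,"rx": 0,"ry": 0,"rz": 7,"gripper": -1},
  {"tx": 1.4,"ty": 1.5,"tz": 0.1,"rx": 0,"ry": 0,"rz": 6.5,"gripper": -1},
], squeeze=30)

```text
clock: 16.4
eef_pos: [603.0, 53.0, 163.9]
tcp_rot: [-3.138, 0.0, 1.565]
contact_force: [0.3, 0.2, -0.7]
opening: 0.26
```

Request:
move_arm([
  {"tx": 0,"ty": 0,"tz": 0,"rx": 0,"ry": 0,"rz": 0,"gripper": -1},
  {"tx": 0,"ty": 0,"tz": 0,"rx": 0,"ry": 0,"rz": 0,"gripper": -1},
  {"tx": 0,"ty": 0,"tz": 0,"rx": 0,"ry": 0,"rz": 0,"gripper": -1},
], squeeze=30)

```text
clock: 16.7
eef_pos: [602.7, 51.8, 165.2]
tcp_rot: [-3.139, 0.0, 1.572]
contact_force: [-0.2, -0.2, -1.3]
opening: 0.251
```

```bash
cat > cell.py <<'E'
from h import *
import sys
for i in range(2): s,im,d,c=grab('wrist')
print(s['clock'],np.round(np.r_[s['eef_pos'],s['tcp_rot']],4),s['opening'])
n=sys.argv[1]; np.savez(n+'.npz',im=im,d=d,T=pose(s)); save(im,n+'.png')
H=np.array(c['hand_eye']); v,u=np.mgrid[:400,:640]
P=np.stack([(u-c['cx'])/c['fx']*d,(v-c['cy'])/c['fy']*d,d],-1)@H[:3,:3].T+H[:3,3]
m=(d>0)&(abs(P[...,0])<26)&(abs(P[...,1])<14)&(P[...,2]>-46)&(P[...,2]<-34)
z=np.median(P[m][:,2]); A=P[m&(abs(P[...,2]-z)<2)]
g=np.linalg.lstsq(np.c_[A[:,:2],np.ones(len(A))],A[:,2],rcond=None)[0]
print('rim z tool',z,'tilt deg',np.degrees(g[:2]),cv2.minAreaRect(A[:,:2].astype(np.float32)),len(A), 'height centre', s['eef_pos'][2]-z-25)
hsv=cv2.cvtColor(im,cv2.COLOR_RGB2HSV); b=(hsv[...,0]>110)&(hsv[...,0]<130)&(hsv[...,1]>90)&(hsv[...,2]>90)
y,x=np.nonzero(b); Q=np.array([ray_z(a,e,100,c,s) for a,e in zip(x,y)]).reshape(-1,3)
Q=Q[abs(Q[:,0]-609.6)<8]
print('beam n',len(Q))
if len(Q)>50:
    p=np.polyfit(Q[:,1],Q[:,0],1); print('x=%.4f*y+%.2f'%tuple(p),'y',Q[:,1].min(),Q[:,1].max(),'x at 47.8:',np.polyval(p,47.8))
    Tq=np.linalg.inv(pose(s)); L=np.c_[Q,np.ones(len(Q))]@Tq.T; p=np.polyfit(L[:,0],L[:,1],1); print('tool: y=%.4f*x+%.2f'%tuple(p), L[:,0].min(),L[:,0].max())
W=pts(d,c,s); q=(np.hypot(W[...,0]-609.5,W[...,1]-167.8)<28)&(W[...,2]>116)&(W[...,2]<125)
if q.sum()>300:
    cn,_=cv2.findContours(q.astype(np.uint8),0,cv2.CHAIN_APPROX_NONE); e=cv2.fitEllipse(max(cn,key=len)[:,0])[0]; print('spool',ray_z(*e,122,c,s),np.median(W[q][:,2]))
E
python3 cell.py w10
```

```text
16.75 [ 6.029236e+02  5.170750e+01  1.655660e+02 -3.140000e+00  3.000000e-04
  1.571100e+00] 0.25651274955176906
rim z tool -39.56665756462304 tilt deg [-0.04966965 -0.0726144 ] ((-0.21428298950195312, 0.5741662979125977), (27.619647979736328, 41.40026092529297), 86.62812805175781) 2485 height centre 180.1326257766106
beam n 1150
x=0.0018*y+609.40 y -65.91059835775863 146.34839337247612 x at 47.8: 609.4848879814274
tool: y=0.0021*x+6.67 -117.59982726713176 94.65947876677717
spool [610.7364099  165.77568234 122.        ] 122.45197657210585
```

View pics/w10.png

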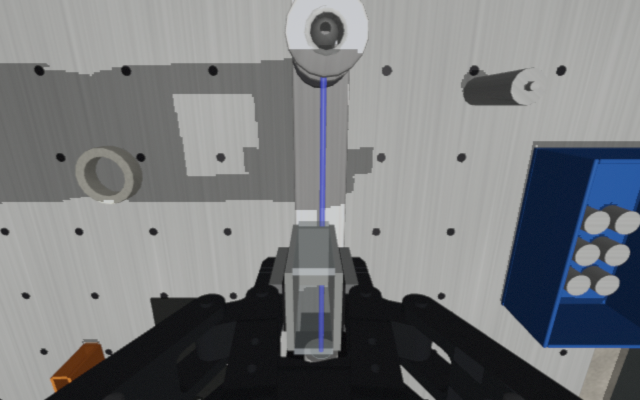

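The cell is held squarely between the jaws by its frosted sides (rim at about (314,310)), and the beam runs parallel to it at u≈322, so I need to shift +x by about 6.4 mm. Then shift along the beam and go down.

Request:
move_arm([
  {"tx": -0.2,"ty": 0.3,"tz": 0,"rx": 0,"ry": 0,"rz": 0,"gripper": -1},
  {"tx": -0.2,"ty": 0.34,"tz": 1,"rx": 0,"ry": 0,"rz": 0,"gripper": -1},
  {"tx": 0,"ty": 0,"tz": 2,"rx": 0,"ry": 0,"rz": 0,"gripper": -1},
  {"tx": 0,"ty": 0,"tz": 2,"rx": 0,"ry": 0,"rz": 0,"gripper": -1},
  {"tx": 0,"ty": 0,"tz": 2,"rx": 0,"ry": 0,"rz": 0,"gripper": -1},
  {"tx": 0,"ty": 0,"tz": 1,"rx": 0,"ry": 0,"rz": 0,"gripper": -1},
  {"tx": 0,"ty": 0,"tz": 0,"rx": 0,"ry": 0,"rz": 0,"gripper": -1},
  {"tx": 0,"ty": 0,"tz": 0,"rx": 0,"ry": 0,"rz": 0,"gripper": -1},
  {"tx": 0,"ty": 0,"tz": 0,"rx": 0,"ry": 0,"rz": 0,"gripper": -1},
  {"tx": 0,"ty": 0,"tz": 0,"rx": 0,"ry": 0,"rz": 0,"gripper": -1},
], squeeze=30)

```text
clock: 17.8
eef_pos: [611.0, 48.4, 87.3]
tcp_rot: [3.14, -0.0, 1.57]
contact_force: [0.5, 0.2, -1.6]
opening: 0.252
```

```bash
python3 cell.py w11; python3 - <<'E'
from h import *
im=np.load('w11.npz')['im']; _,sc,d,c=grab('scene'); np.savez('s11.npz',im=sc,d=d)
u,v=map(int,proj([609.6,47.8,100],c)); print(u,v)
a=cv2.resize(im[150:380,240:400],(417,600),interpolation=cv2.INTER_CUBIC)
b=cv2.resize(sc[v-60:v+40,u-32:u+32],(380,600),interpolation=cv2.INTER_CUBIC)
save(np.hstack([a,b]),'w11c.png')
E
```

```text
17.85 [ 6.108497e+02  4.842390e+01  8.716960e+01  3.140100e+00 -1.000000e-04
  1.570100e+00] 0.25005027138897595
rim z tool -39.553836459145835 tilt deg [-0.0512515  -0.05110654] ((-0.44100379943847656, 0.017615318298339844), (27.758331298828125, 41.731834411621094), 89.8358154296875) 2495 height centre 101.72343159672945
beam n 2658
x=0.0003*y+609.45 y -3.0982319371426144 147.59365689592317 x at 47.8: 609.4683203501868
tool: y=-0.0004*x+-1.36 -51.52122552772401 99.16881196950351
spool [610.84425976 151.51759476 122.        ] 122.48705529685975
323 215
```

View pics/w11c.png

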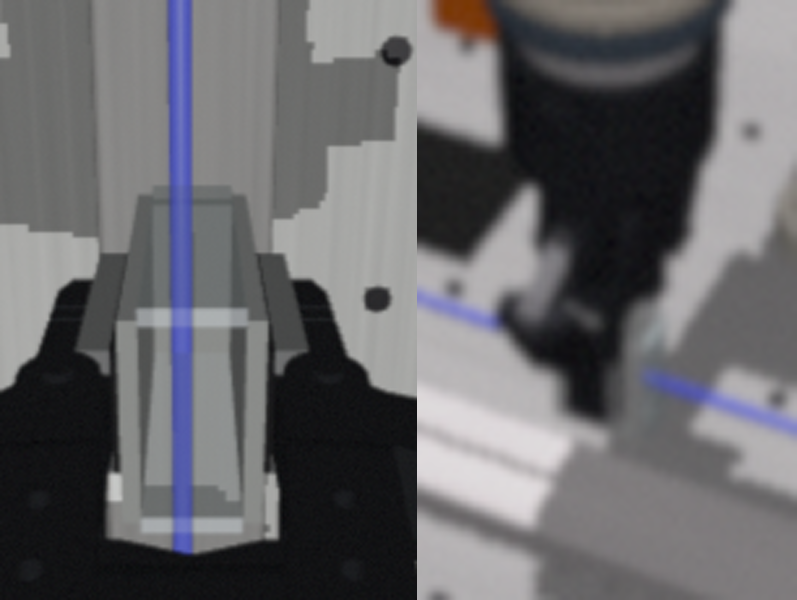

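In the wrist crop the beam passes through the cell parallel to it, but about 1.5 mm left of centre (180 against 192). The cell centre is about 1.7 mm high. A final trim fixes both.

Request:
move_arm([
  {"tx": 0,"ty": -0.15,"tz": 0.17,"rx": 0,"ry": 0,"rz": 0,"gripper": -1},
  {"tx": 0,"ty": 0,"tz": 0,"rx": 0,"ry": 0,"rz": 0,"gripper": -1},
  {"tx": 0,"ty": 0,"tz": 0,"rx": 0,"ry": 0,"rz": 0,"gripper": -1},
  {"tx": 0,"ty": 0,"tz": 0,"rx": 0,"ry": 0,"rz": 0,"gripper": -1},
  {"tx": 0,"ty": 0,"tz": 0,"rx": 0,"ry": 0,"rz": 0,"gripper": -1},
  {"tx": 0,"ty": 0,"tz": 0,"rx": 0,"ry": 0,"rz": 0,"gripper": -1},
  {"tx": 0,"ty": 0,"tz": 0,"rx": 0,"ry": 0,"rz": 0,"gripper": -1},
  {"tx": 0,"ty": 0,"tz": 0,"rx": 0,"ry": 0,"rz": 0,"gripper": -1},
  {"tx": 0,"ty": 0,"tz": 0,"rx": 0,"ry": 0,"rz": 0,"gripper": -1},
  {"tx": 0,"ty": 0,"tz": 0,"rx": 0,"ry": 0,"rz": 0,"gripper": -1},
], squeeze=30)

```text
clock: 18.95
eef_pos: [608.8, 48.4, 84.6]
tcp_rot: [-3.142, 0.0, 1.57]
contact_force: [0.5, -0.3, -0.5]
opening: 0.255
```

```bash
python3 cell.py w12; python3 - <<'E'
from h import *
_,im,d,c=grab('top')
W=pts(d,c); q=(np.hypot(W[...,0]-611,W[...,1]-167)<16)&(W[...,2]>110)&(W[...,2]<130); print('top: spool z',q.sum(),np.nanmedian(W[q],0))
E
```

```text
19.0 [608.8026  48.354   84.5965   3.1416   0.       1.57  ] 0.25325468118985905
rim z tool -39.57350744458208 tilt deg [0.05446452 0.05230304] ((-0.25457000732421875, -0.08136177062988281), (41.41731643676758, 27.998916625976562), 0.5165181159973145) 2491 height centre 99.17004386274262
beam n 2748
x=0.0012*y+609.40 y -0.6331591325866128 147.76498676574383 x at 47.8: 609.4594313122889
tool: y=0.0004*x+0.66 -48.98676006195081 99.40965867076389
spool [610.71622341 151.01565667 122.        ] 122.4322746988091
top: spool z 92 [610.37440056 171.41217719 122.42032969]
```

Beam is within about 0.5 mm of the cell's centre line, the height is 99.2 mm and yaw error is under 0.1°. I hand it in.

```bash
python3 -c "
from rig import r
s=r.sense();print(s['clock'],s['opening'],s['contact_force']);print(r.sign_off())"
```

```text
19.1 0.2493386752353491 [-0.3272048   0.26774231 -1.40482249]
the job is handed in; nothing more can be done
None
```

The spool is home on its post and released. The long cell is held upright in the beam about midway between lamp and spool. I handed the job in at 19.1 s of the 51 s, still gripping the cell at 30 N.

**Spool:** I slid it down the spindle with no notable contact force. Its top measured 122.4–122.5 mm from the wrist and top cameras, against 122 mm when fully seated.

**Cell:** I gripped it by the two frosted faces only, with the jaws centred and lined up to about 0.2°. In the last check:
- The beam was about 0.5 mm off the cell's centre line.
- The cell's centre was at 99.2 mm, against 100 mm for the beam.
- Yaw error was below 0.1° and tilt below 0.1°.
- It sat within about 1 mm of midway along the beam.

**Readings that disagreed:**
- The spindle's position differed by about 2 mm between two wrist views, which fits the stated calibration accuracy.
- The spool's sideways position in the last two wrist checks was about 15 mm off. I put that down to the flange being cut off in the picture, since its height and the top view still agreed with a seated spool.

I first had two move calls refused as "invalid input" because rows left out keys; the arm did not move on those. I did not check the other objects again at the end; no move was planned near them.

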